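# Index the angle gauge one hole over by its spring pin

## Task

The angle gauge on the bench is locked in its middle hole and has to be set for the piston: hook a closed fingertip under the pull ring of its spring index pin, lift the pin clear, swing the arm one hole over towards the side where the piston stands, and let the pin drop fully home in that hole. Do not pinch or grip the ring or force the arm, leave the piston, the tub, the tin and the rest where they stand, and finish with the hand clear.

Things in the scene. Friction and masses are not known exactly. Their poses are not given: they have to be found in the camera images.
- index_plate: Base of the angle gauge, fixed to the bench: grey metal plate in a T, top 22 mm above the bench. Origin: on the bench top, on the vertical pivot axis of the swing arm. +x points away from the ringed end, roughly away from the robot; it reaches from 145 mm in front (-x) to 30 mm behind the origin; 84 mm to either side (y) at the front, 40 mm near the pivot.
- middle_hole (a point): Mouth of the middle one of five index holes in the plate's top (14 mm wide), 120 mm from the pivot axis along the plate's -x; the pin is in it at the start. The others lie to either side on the same circle about the pivot, 18 degrees (0.314 rad, 38 mm) apart.
- swing_arm (a joint): Angle of the swing arm, rad: flat steel bar 26 mm wide, top 36 mm above the bench, from the pivot out over the holes, with a 90 mm fence, 66 mm high, across it just behind the pivot. 0 = middle hole; grows as the ringed end swings to the plate's +y side; holes every 0.314; stops at +-0.72. 0.2 N m of friction holds it where it is left. Locked while the pin is in a hole.
- index_pin (a joint): Lift of the spring pin, m, straight up: 0 = fully home in a hole, 0.024 = top stop. The 10 mm round-ended pin sits 14 mm deep, so it is clear of the plate above 0.014. Let go between holes it rests on the plate at about 0.014 and snaps home when the arm is dragged over a hole (2 mm play either side). Lifting takes 4 N at the bottom, 7 N at the top.
- ring (a point): Centre of the opening of the pin's round pull ring (60 mm inside, 7 mm round steel), 96 mm from the pivot axis and, pin home, 95 mm above the bench; rises with the pin, swings with the arm. The ring stands across the arm, its top leaning 45 degrees towards the pivot, lowest point right over the pin. Fingers pointing to the pivot and 45 to 60 degrees down pass through. x axis: along the arm to the pivot.
- piston: Loose light-alloy engine piston, round, pale grey, flat-topped, with ring grooves, 82 mm across, 52 mm high, standing on the bench on one side of the gauge; its side (+y or -y of the plate) says which way to swing. Origin: centre of its underside.
- soap_tub: Loose small white tub with lid, 69 mm across, 62 mm high, on the other side of the gauge. Origin: centre of its underside. To be left alone.
- grease_tin: Loose round bare-metal tin, 66 mm across, 46 mm high, on the bench nearer to the robot and to the right. Origin: centre of its underside. To be left alone.
Things that resemble listed ones, but are neither listed nor needed, are in the scene too. What is shaped like the piston but black is not meant.

How it is judged:
On the way, in this order (a step that is already met when the one before it is completed fails the run):
1. the pin has been lifted clear of the plate (value of joint index_pin above 0.0145 m), for 0.1 s.
2. the pin is home in the next hole on the piston's side (value of joint index_pin below 0.003 m and ((y of piston in the frame of index_plate above 0 m and value of joint swing_arm between 0.274159 and 0.354159 rad) or (y of piston in the frame of index_plate below 0 m and value of joint swing_arm between -0.354159 and -0.274159 rad))), for 0.2 s.
At the end, for the whole second after the job is handed in: The arm stands at the hole next to the middle one on the piston's side (within 0.04 rad), the pin is home in it (within 3 mm) and the arm is still; the piston, the tub and the tin stand upright within 20 mm of where they stood (all of step 2 and velocity of joint swing_arm between -0.05 and 0.05 rad/s and distance of each of piston, soap_tub, grease_tin from where it was at the start of the episode below 0.02 m and angle between each of piston, soap_tub, grease_tin's own z axis and vertical below 0.1 rad); the robot touches nothing.
It fails at once if the ring and pin are pinched or forced (more than 35 N between the fingers and the ringed pin) (contact force between the fingers and index_pin above 35 N).
It fails at once if the piston is lifted or shoved away (15 mm up or 30 mm aside) (height (world z) of piston above 0.015 m or distance of piston from where it was at the start of the episode above 0.03 m).
It fails at once if the tub is lifted or shoved away (15 mm up or 30 mm aside) (height (world z) of soap_tub above 0.015 m or distance of soap_tub from where it was at the start of the episode above 0.03 m).
It fails at once if the tin is lifted or shoved away (15 mm up or 30 mm aside) (height (world z) of grease_tin above 0.015 m or distance of grease_tin from where it was at the start of the episode above 0.03 m).
It also fails if it takes over 54 s, if anything falls off the work surface, if the arm or the gripper's body presses on something with over 40 N, if the wrist force passes 120 N, or if a joint passes its speed limit or range.

## Robot

A 6-joint arm with a two-finger parallel gripper is mounted at the origin on a cart in front of the work surface, level with it; the furniture and walls round the work are solid. World frame = base frame: x ahead of the robot, y to its left, z up, the work surface at z = 0. Lengths are in m, angles in rad, forces in N, time in s.
With the tool pointing down it reaches from about 0.325 to 0.75 m from the base axis. Payload 7.6 kg.
Tool frame: the origin (TCP) lies at the very end of the fingers, on their centre line; the grasp point (between the pads) lies 19 mm behind it (hold_point_z is the distance from the TCP to the grasp point, in m); x points along the fingers, z is the direction in which the jaws open and shut, and the axes are right-handed (so a half turn about x gives the same grasp; the last joint's range is limited). The gripper opens to 85 mm and grips with 20 to 120 N. Pads are 22 mm wide; open, the fingers measure 114 mm over their backs; the gripper's body (76 mm by 85 mm) begins 54 mm behind the grasp point. The pads swing forward as they close: fully open they stand 13 mm farther back than shut.
Start: joints at [1.216, 0.052, 1.401, -0, 1.689, -0.07], TCP at [0.147, 0.504, 0.231] pointing down, gripper open.
Joint ranges: [-2.9, 2.9], [-0.91, 2.17], [0.12, 2.37], [-1.06, 4.2], [0.26, 2.73], [-2.93, 2.93]. Speed limits (rad/s): [2.57, 2.57, 3.01, 3.14, 3.14, 3.14].

## Interface

Orientations are given as a rotation vector (axis times angle).
In Python, from cell import * gives the robot as it stands.
- The arm moves only by the tool carry_out, never from a script. Its argument "motion" is a list of rows, each an object of numbers: "dx", "dy", "dz": the shift along the tool's x, y, z in cm; "rx", "ry", "rz": the turn, a rotation vector about the tool's x, y, z in degrees; "jaw": the opening, from 0 (shut) to 1 (fully open). In form: [{"dx": .., "dy": .., "dz": .., "rx": .., "ry": .., "rz": .., "jaw": ..}, ...]. A call has 1 to 10 rows; each row shifts and turns the commanded pose from where the row before left it, along the tool's axes as they then stand; what a row does not reach is not made up. A row lasts 1/8 s, in which the tool goes at most 62.5 mm and 10.7 degrees, less where a joint would pass 70% of its speed; a pose out of reach is approached as far as the arm can. A call is refused whole if a number of a shift passes 6.25 or a number of a turn 10.7, either way. A call with a gripper value outside its range is refused whole. The fingers move at their own pace and stop on an object; the grip force is fixed at half the most. Time passes only in rows, so rows that do not move let the fingers close. It gives the time, the measured TCP pose, the force and the opening at its end, in the units of the state.
- get_obs(): the state, without advancing time (a new reading comes with each control period).
- snapshot(name): name is "scene" or "top" or "wrist"; returns a dict with "frame" (420x560x3 uint8, blue, green, red), "vfov" (degrees; the focal length in pixels is half the picture's height over the tangent of half this angle, whatever the lens; pixels are square), "cx", "cy" (the principal point, pixels), "distortion" ([k1, k2, p1, p2, k3] as OpenCV has them; the pictures are not rectified), "rvec" (rotation vector, rad) and "tvec" (3), from world to camera coordinates, as OpenCV has them. Camera axes: x right, y down, z forward; pixel columns grow to the right and rows downward; lengths in m; the calibration is good to about 2 mm. A picture is of the moment at which its call begins. There is no depth.
- job_done(): hands the job in, once; it reports no verdict.
Trained networks look in the newest picture that a camera, given by its name, has taken for a name from the list of things; names that differ only in an ending like _2 or _b are one class to them, and where a whole thing is asked for, a point or a joint stands for the part that bears it (a point fixed in the world has none). Each returns a list of dicts, best first, with "p" (0 to 1); they miss things now and then, are a little off and sometimes report something else, mostly with a low value. They report only what shows in the picture. A call takes as long as a camera call. They do not tell look-alikes from the thing itself.
- search_frame(camera, name): "centre" ([x, y, z] in m, in world coordinates, good to about 4 mm: the middle of the surface that is visible of it).
The state is a dict: "time_s": time; "joints": joint angles; "dq": joint speeds; "effort": joint torques, N m; "ee_pos": TCP position; "tool_rot": TCP orientation; "ft_force": force on the tool from outside, world axes, zero at the start; "ft_torque": the same for the moment, N m; "opening": opening from 0.0 (shut) to 1.0 (fully open).
Only numpy, scipy, OpenCV 4.12 (cv2) and the standard library are available. Lean on these libraries where they do the work, as an engineer would, in place of code of your own. Each camera call takes 0.05 s, during which the arm holds its last target. There are 200 camera calls.

## Working session

There is one attempt and no reset: what is moved stays moved. The work goes in short steps, Python scripts to look and compute and a tool call to move; the robot and the scene stay as the last step left them, time stands still between calls to the robot, and variables do not carry over. Pictures are saved under pics/ and viewed, on a budget of 10 in all, crops included, one or two more only if the job needs it, and the job is handed in when it is done.

Besides the shell and the picture viewer there is one more tool, called after ">>>" by a JSON object that holds its "op" and its "data". carry_out: Moves the arm, as the interface text tells. Its arguments: {"type":"object","properties":{"motion":{"type":"array","items":{"type":"object","properties":{"dx":{"type":"number"},"dy":{"type":"number"},"dz":{"type":"number"},"rx":{"type":"number"},"ry":{"type":"number"},"rz":{"type":"number"},"jaw":{"type":"number"}}}}},"required":["motion"]}

```bash
mkdir -p pics; cat > h.py <<'E'
from cell import *
import numpy as np, cv2
def cam(s):
    f=210/np.tan(np.radians(s['vfov'])/2)
    return np.array([[f,0,s['cx']],[0,f,s['cy']],[0,0,1.]]),np.array(s['distortion'],float)
def ray(s,uv,z):
    K,d=cam(s);R=cv2.Rodrigues(np.array(s['rvec'],float))[0];t=np.array(s['tvec'],float)
    n=cv2.undistortPoints(np.array([[uv]],float),K,d)[0,0]
    c=-R.T@t;v=R.T@np.array([n[0],n[1],1]);return c+v*(z-c[2])/v[2]
def proj(s,P):
    K,d=cam(s);return cv2.projectPoints(np.array(P,float).reshape(-1,3),np.array(s['rvec'],float),np.array(s['tvec'],float),K,d)[0][:,0]
E
python3 - <<'E'
from h import *
ims=[]
for c in ['scene','top']:
    s=snapshot(c);cv2.imwrite(f'pics/{c}0.png',s['frame'])
    for n in ['index_plate','middle_hole','swing_arm','index_pin','ring','piston','soap_tub','grease_tin']:
        try: print(c,n,[(np.round(d['centre'],3).tolist(),round(d['p'],2),proj(s,d['centre'])[0].round().tolist()) for d in search_frame(c,n)][:3])
        except Exception as e: print(n,e)
print(get_obs())
E
```

```text
scene index_plate [([0.7, 0.033, 0.02], 0.69, [309.0, 193.0])]
scene middle_hole [([0.695, 0.031, 0.024], 0.71, [309.0, 193.0])]
scene swing_arm [([0.762, 0.035, 0.048], 0.63, [324.0, 170.0])]
scene index_pin [([0.688, 0.041, 0.09], 0.62, [305.0, 173.0]), ([0.667, 0.193, 0.06], 0.41, [250.0, 160.0])]
scene ring [([0.683, 0.04, 0.091], 0.54, [304.0, 174.0])]
scene piston [([0.615, -0.099, 0.05], 0.94, [337.0, 233.0]), ([0.374, -0.071, 0.054], 0.69, [255.0, 304.0])]
scene soap_tub [([0.664, 0.195, 0.058], 0.84, [248.0, 160.0])]
scene grease_tin [([0.432, -0.178, 0.048], 0.89, [318.0, 315.0])]
top index_plate [([0.705, 0.04, 0.019], 0.9, [253.0, 173.0])]
top middle_hole [([0.702, 0.038, 0.024], 0.73, [254.0, 174.0])]
top swing_arm [([0.75, 0.042, 0.046], 0.77, [252.0, 153.0])]
top index_pin [([0.692, 0.05, 0.098], 0.54, [248.0, 171.0])]
top ring [([0.687, 0.041, 0.094], 0.56, [252.0, 174.0])]
top piston [([0.624, -0.085, 0.05], 0.7, [305.0, 204.0]), ([0.382, -0.063, 0.053], 0.61, [295.0, 308.0])]
top soap_tub [([0.678, 0.202, 0.06], 0.94, [184.0, 180.0])]
top grease_tin []
{'time_s': 0.9, 'joints': array([ 1.21569317e+00,  5.21919911e-02,  1.40066625e+00, -1.32706906e-05,
        1.68859206e+00, -7.03121487e-02]), 'dq': array([ 0.00111124, -0.00091619, -0.00067955, -0.00043173, -0.00065399,
        0.00075906]), 'effort': array([-2.61099040e-04, -3.81542087e+01, -3.60318553e+01,  1.76068755e-05,
        1.70147941e-04, -9.39428247e-06]), 'ee_pos': array([0.14750135, 0.50388739, 0.23134459]), 'tool_rot': array([-0.99681406,  1.33043658,  0.9969239 ]), 'ft_force': array([-0.49526042, -0.56379682, -0.44892481]), 'ft_torque': array([ 0.00925679,  0.01471727, -0.00401657]), 'opening': 1.0006238350767647}
```

```bash
ls; ls pics
```

```text
h.py
pics
scene0.png
top0.png
```

```bash
python3 - <<'E'
import cv2
a=cv2.imread('pics/scene0.png');b=cv2.imread('pics/top0.png')
cv2.imwrite('pics/c1.png',cv2.resize(a[100:340,200:440],(800,600) and (600,600),interpolation=cv2.INTER_CUBIC))
cv2.imwrite('pics/c2.png',cv2.resize(b[90:330,140:380],(600,600),interpolation=cv2.INTER_CUBIC))
E
```

```text
(no output)
```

View pics/c1.png

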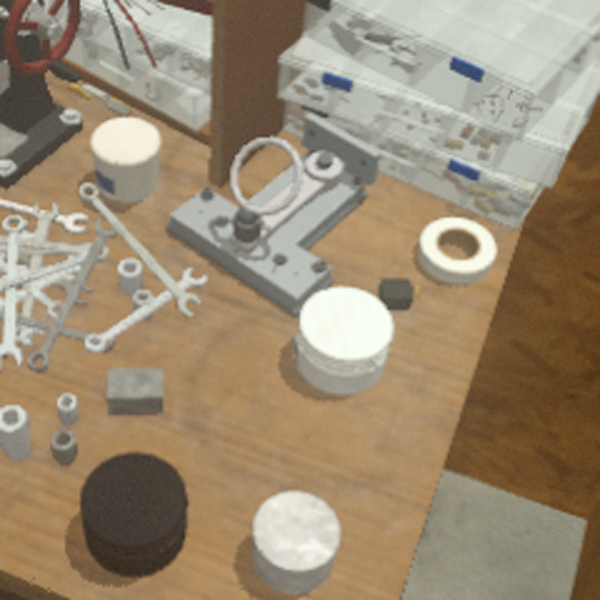

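View pics/c2.png

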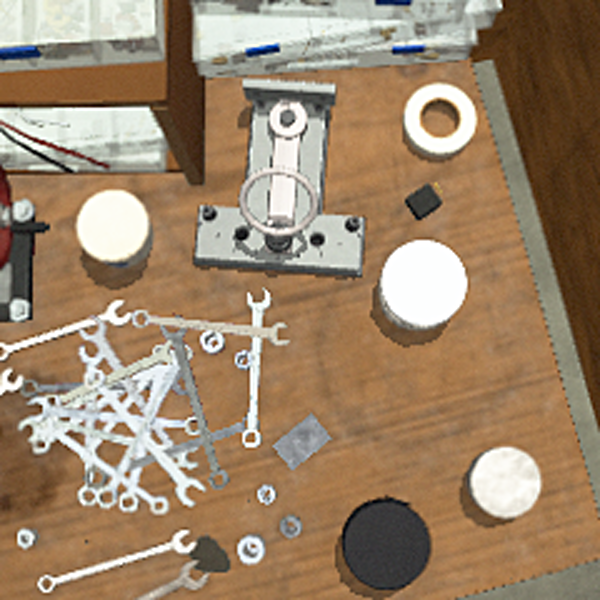

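The pale piston is in the scene view at about (337,233) and the top view at (305,204), on the right (−y) side. It has ring grooves and a flat top. The black look-alike is at scene (255,304), and the tin is at (318,315). The white tub is on the left. The crops above confirm this, so I swing toward −y.

```bash
python3 - <<'E'
from h import *
from scipy.spatial.transform import Rotation as R
t=snapshot('top');s=snapshot('scene')
T=lambda u,v,z:ray(t,(140+u/2.5,90+v/2.5),z).round(4)
S=lambda u,v,z:ray(s,(200+u/2.5,100+v/2.5),z).round(4)
print('pivot',T(288,118,.045),S(323,160,.045))
print('bolts',T(209,212,.026),T(352,224,.026),S(207,193,.026),S(319,266,.026))
print('holes',T(242,232,.022),T(317,238,.022),S(280,259,.022))
print('fence',T(246,82,.066),T(335,85,.066))
print('ring ctr',T(280,201,.095),S(267,175,.095))
o=get_obs();print(R.from_rotvec(o['tool_rot']).as_matrix().round(3))
print('piston',T(423,283,.052))
E
```

```text
pivot [0.7887 0.0358 0.045 ] [0.7901 0.0389 0.045 ]
bolts [0.6981 0.1123 0.026 ] [ 0.6878 -0.028   0.026 ] [0.6961 0.1123 0.026 ] [ 0.6858 -0.0294  0.026 ]
holes [0.6793 0.0798 0.022 ] [0.6742 0.0061 0.022 ] [0.6731 0.0062 0.022 ]
fence [0.8177 0.0761 0.066 ] [ 0.8157 -0.0095  0.066 ]
ring ctr [0.6942 0.04   0.095 ] [0.6944 0.0418 0.095 ]
[[ 0.    -0.96   0.281]
 [ 0.     0.281  0.96 ]
 [-1.    -0.     0.   ]]
piston [ 0.6264 -0.0951  0.052 ]
```

>>> {"op": "carry_out", "data": {"motion": [{"dy": -4.3, "dz": -2.7, "jaw": 0}, {"dy": -4.3, "dz": -2.7, "jaw": 0}, {"dy": -4.3, "dz": -2.7, "jaw": 0}, {"dy": -4.3, "dz": -2.7, "jaw": 0}, {"dy": -4.3, "dz": -2.7, "jaw": 0}, {"dy": -4.3, "dz": -2.7, "jaw": 0}, {"dy": -4.3, "dz": -2.7, "jaw": 0}, {"dy": -4.3, "dz": -2.7, "jaw": 0}, {"dy": -4.3, "dz": -2.7, "jaw": 0}, {"dy": -4.3, "dz": -2.7, "jaw": 0}]}}

```text
schema error: expected keys dx, dy, dz, rx, ry, rz, jaw
```

>>> {"op": "carry_out", "data": {"motion": [{"dy": -4.3, "dz": -2.7, "jaw": 0}, {"dy": -4.3, "dz": -2.7, "jaw": 0}, {"rx": -6.1, "jaw": 0}, {"rx": -6.1, "jaw": 0}, {"rz": -10, "jaw": 0}, {"rz": -10, "jaw": 0}, {"rz": -10, "jaw": 0}, {"rz": -10, "jaw": 0}, {"jaw": 0}, {"jaw": 0}]}}

```text
schema error: expected keys dx, dy, dz, rx, ry, rz, jaw
```

```bash
cat >> h.py <<'E'
from scipy.spatial.transform import Rotation as Ro
def go(target,yaw=-0.07,pitch=50):
    "shift (cm, tool axes) and turn (deg, tool) to the target pose"
    o=get_obs();M=Ro.from_rotvec(o['tool_rot']);p=np.radians(pitch)
    x=np.array([np.cos(p)*np.cos(yaw),np.cos(p)*np.sin(yaw),-np.sin(p)]);z=np.array([-np.sin(yaw),np.cos(yaw),0])
    G=Ro.from_matrix(np.c_[x,np.cross(z,x),z])
    print('t',o['time_s'],'pos',o['ee_pos'].round(4),'axes',M.as_matrix().round(3).tolist(),'F',o['ft_force'].round(1),'open',round(o['opening'],3))
    print('shift cm',(M.inv().apply(np.array(target)-o['ee_pos'])*100).round(2),'turn',np.degrees((M.inv()*G).as_rotvec()).round(2))
    print('shift after turn',(G.inv().apply(np.array(target)-o['ee_pos'])*100).round(2))
E
python3 -c "
from h import *
go([.649,.045,.149])"
```

```text
t 1.0 pos [0.1475 0.5039 0.2313] axes [[0.0, -0.96, 0.281], [0.0, 0.281, 0.96], [-1.0, -0.0, 0.0]] F [-0.7 -0.1 -0.5] open 0.998
shift cm [  8.23 -61.02 -29.95] turn [-11.8   -4.29 -39.84]
shift after turn [ 40.53 -35.49 -42.27]
```

All keys are needed.

>>> {"op": "carry_out", "data": {"motion": [{"dx": 0, "dy": -4.3, "dz": -2.7, "rx": 0, "ry": 0, "rz": 0, "jaw": 0}, {"dx": 0, "dy": -4.3, "dz": -2.7, "rx": 0, "ry": 0, "rz": 0, "jaw": 0}, {"dx": 0, "dy": -4.3, "dz": -2.7, "rx": 0, "ry": 0, "rz": 0, "jaw": 0}, {"dx": 0, "dy": -4.3, "dz": -2.7, "rx": 0, "ry": 0, "rz": 0, "jaw": 0}, {"dx": 0, "dy": -4.3, "dz": -2.7, "rx": 0, "ry": 0, "rz": 0, "jaw": 0}, {"dx": 0, "dy": -4.3, "dz": -2.7, "rx": 0, "ry": 0, "rz": 0, "jaw": 0}, {"dx": 0, "dy": -4.3, "dz": -2.7, "rx": 0, "ry": 0, "rz": 0, "jaw": 0}, {"dx": 0, "dy": -4.3, "dz": -2.7, "rx": 0, "ry": 0, "rz": 0, "jaw": 0}, {"dx": 0, "dy": -4.3, "dz": -2.7, "rx": 0, "ry": 0, "rz": 0, "jaw": 0}, {"dx": 0, "dy": -4.3, "dz": -2.7, "rx": 0, "ry": 0, "rz": 0, "jaw": 0}]}}

```text
time_s: 2.25
ee_pos: [0.4853, 0.1225, 0.2315]
tool_rot: [-0.997, 1.33, 0.997]
ft_force: [-0.6, 0.4, -0.1]
opening: 0.001
```

>>> {"op": "carry_out", "data": {"motion": [{"dx": 0, "dy": -4.3, "dz": -2.7, "rx": 0, "ry": 0, "rz": 0, "jaw": 0}, {"dx": 0, "dy": -4.3, "dz": -2.7, "rx": 0, "ry": 0, "rz": 0, "jaw": 0}, {"dx": 0, "dy": 0, "dz": 0, "rx": -6.1, "ry": 0, "rz": 0, "jaw": 0}, {"dx": 0, "dy": 0, "dz": 0, "rx": -6.1, "ry": 0, "rz": 0, "jaw": 0}, {"dx": 0, "dy": 0, "dz": 0, "rx": 0, "ry": 0, "rz": -10, "jaw": 0}, {"dx": 0, "dy": 0, "dz": 0, "rx": 0, "ry": 0, "rz": -10, "jaw": 0}, {"dx": 0, "dy": 0, "dz": 0, "rx": 0, "ry": 0, "rz": -10, "jaw": 0}, {"dx": 0, "dy": 0, "dz": 0, "rx": 0, "ry": 0, "rz": -10, "jaw": 0}, {"dx": 0, "dy": 0, "dz": 0, "rx": 0, "ry": 0, "rz": 0, "jaw": 0}]}}

```text
time_s: 3.38
ee_pos: [0.5492, 0.0481, 0.2281]
tool_rot: [-1.429, 0.735, 0.631]
ft_force: [-0.6, 0.4, 0.9]
opening: 0.003
```

```bash
python3 -c "
from h import *
go([.649,.045,.149])"
```

```text
t 3.375 pos [0.5492 0.0481 0.2281] axes [[0.637, -0.768, 0.071], [-0.046, 0.055, 0.997], [-0.77, -0.638, -0.001]] F [-0.6  0.4  0.9] open 0.003
shift cm [12.46 -2.62  0.4 ] turn [-0.04 -0.07 -0.32]
shift after turn [12.47 -2.56  0.39]
```

>>> {"op": "carry_out", "data": {"motion": [{"dx": 4, "dy": -0.9, "dz": 0.1, "rx": 0, "ry": 0, "rz": 0, "jaw": 0}, {"dx": 4, "dy": -0.9, "dz": 0.1, "rx": 0, "ry": 0, "rz": 0, "jaw": 0}, {"dx": 3.5, "dy": -0.8, "dz": 0.1, "rx": 0, "ry": 0, "rz": 0, "jaw": 0}, {"dx": 0, "dy": 0, "dz": 0, "rx": 0, "ry": 0, "rz": 0, "jaw": 0}, {"dx": 0, "dy": 0, "dz": 0, "rx": 0, "ry": 0, "rz": 0, "jaw": 0}]}}

```text
time_s: 4.0
ee_pos: [0.6464, 0.0441, 0.1612]
tool_rot: [-1.429, 0.731, 0.626]
ft_force: [0.2, 0.3, 0.4]
opening: 0.002
```

```bash
python3 - <<'E'
from h import *
go([.694,.042,.095])
for c in ['top','scene','wrist']:
    s=snapshot(c);f=s['frame'];print(c,[(d['centre'].round(3) if hasattr(d['centre'],'round') else d['centre'],round(d['p'],2)) for d in search_frame(c,'ring')][:2])
    o=get_obs();M=Ro.from_rotvec(o['tool_rot']).as_matrix();tip=o['ee_pos']
    print(proj(s,[tip,[.694,.042,.095]]).round(1))
    cv2.imwrite(f'pics/{c}1.png',f)
    if c!='wrist':
        u,v=map(int,proj(s,[.694,.042,.095])[0])
        cv2.imwrite(f'pics/{c}1c.png',cv2.resize(f[v-50:v+50,u-65:u+65],None,fx=4,fy=4,interpolation=cv2.INTER_CUBIC))
a=[cv2.resize(cv2.imread(f'pics/{x}1c.png'),(400,300)) for x in ['top','scene']]
w=cv2.resize(cv2.imread('pics/wrist1.png'),(400,300))
cv2.imwrite('pics/m1.png',np.vstack([np.hstack(a),np.hstack([w,w*0])]))
E
```

```text
t 4.0 pos [0.6464 0.0441 0.1612] axes [[0.641, -0.764, 0.072], [-0.046, 0.055, 0.997], [-0.766, -0.643, 0.0]] F [0.2 0.3 0.4] open 0.002
shift cm [8.13 0.61 0.13] turn [-0.11 -0.07 -0.  ]
shift after turn [8.13 0.61 0.12]
top [([0.6924, 0.0388, 0.1017], 0.8)]
[[248.4 185.6]
 [251.1 170.5]]
scene [([0.6558, 0.1894, 0.0384], 0.7), ([0.6801, 0.0369, 0.0869], 0.68)]
[[294.2 159.5]
 [306.6 170.1]]
wrist [([0.6884, 0.0419, 0.0869], 0.78)]
[[283.3 280.6]
 [284.9 211.9]]
```

View pics/m1.png

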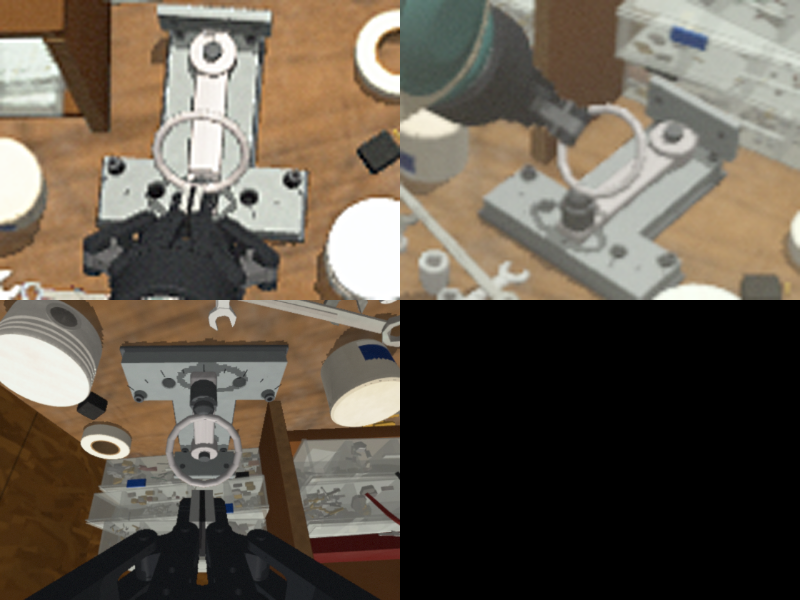

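The wrist view shows the ring centre at full-frame pixel (287,210), against (285,212) predicted. The shut fingers are lined up and short of it, with the path through the ring clear. I'll go in until the fingertip is about 25 mm past the centre.

>>> {"op": "carry_out", "data": {"motion": [{"dx": 1.5, "dy": 0.6, "dz": 0.1, "rx": 0, "ry": 0, "rz": 0, "jaw": 0}, {"dx": 1.6, "dy": 0, "dz": 0, "rx": 0, "ry": 0, "rz": 0, "jaw": 0}, {"dx": 1.5, "dy": 0, "dz": 0, "rx": 0, "ry": 0, "rz": 0, "jaw": 0}, {"dx": 1.5, "dy": 0, "dz": 0, "rx": 0, "ry": 0, "rz": 0, "jaw": 0}, {"dx": 1.5, "dy": 0, "dz": 0, "rx": 0, "ry": 0, "rz": 0, "jaw": 0}, {"dx": 1.5, "dy": 0, "dz": 0, "rx": 0, "ry": 0, "rz": 0, "jaw": 0}, {"dx": 1.5, "dy": 0, "dz": 0, "rx": 0, "ry": 0, "rz": 0, "jaw": 0}, {"dx": 0, "dy": 0, "dz": 0, "rx": 0, "ry": 0, "rz": 0, "jaw": 0}, {"dx": 0, "dy": 0, "dz": 0, "rx": 0, "ry": 0, "rz": 0, "jaw": 0}]}}

```text
time_s: 5.42
ee_pos: [0.7087, 0.0407, 0.0746]
tool_rot: [-1.43, 0.731, 0.626]
ft_force: [0.2, -0.7, -0.5]
opening: -0.003
```

>>> {"op": "carry_out", "data": {"motion": [{"dx": 0, "dy": -0.4, "dz": 0, "rx": 0, "ry": 0, "rz": 0, "jaw": 0}, {"dx": 0, "dy": -0.3, "dz": 0, "rx": 0, "ry": 0, "rz": 0, "jaw": 0}, {"dx": 0, "dy": -0.3, "dz": 0, "rx": 0, "ry": 0, "rz": 0, "jaw": 0}, {"dx": 0, "dy": 0, "dz": 0, "rx": 0, "ry": 0, "rz": 0, "jaw": 0}, {"dx": 0, "dy": 0, "dz": 0, "rx": 0, "ry": 0, "rz": 0, "jaw": 0}]}}

```text
time_s: 6.05
ee_pos: [0.7165, 0.0401, 0.0812]
tool_rot: [-1.43, 0.731, 0.626]
ft_force: [0.3, 0.1, 0.8]
opening: 0.005
```

```bash
python3 - <<'E'
from h import *
go([.694,.042,.095])
a=[]
for c in ['top','scene','wrist']:
    s=snapshot(c);f=s['frame']
    u,v=map(int,proj(s,[.694,.042,.095])[0])
    a.append(cv2.resize(f[v-50:v+50,u-65:u+65],(400,300),interpolation=cv2.INTER_CUBIC) if c!='wrist' else cv2.resize(f,(400,300)))
cv2.imwrite('pics/m2.png',np.vstack([np.hstack(a[:2]),np.hstack([a[2],a[2]*0])]))
E
```

```text
t 6.05 pos [0.7165 0.0401 0.0812] axes [[0.641, -0.764, 0.072], [-0.046, 0.055, 0.997], [-0.766, -0.643, 0.0]] F [0.3 0.1 0.8] open 0.005
shift cm [-2.51  0.84  0.03] turn [-0.09 -0.07 -0.01]
shift after turn [-2.51  0.84  0.03]
```

View pics/m2.png

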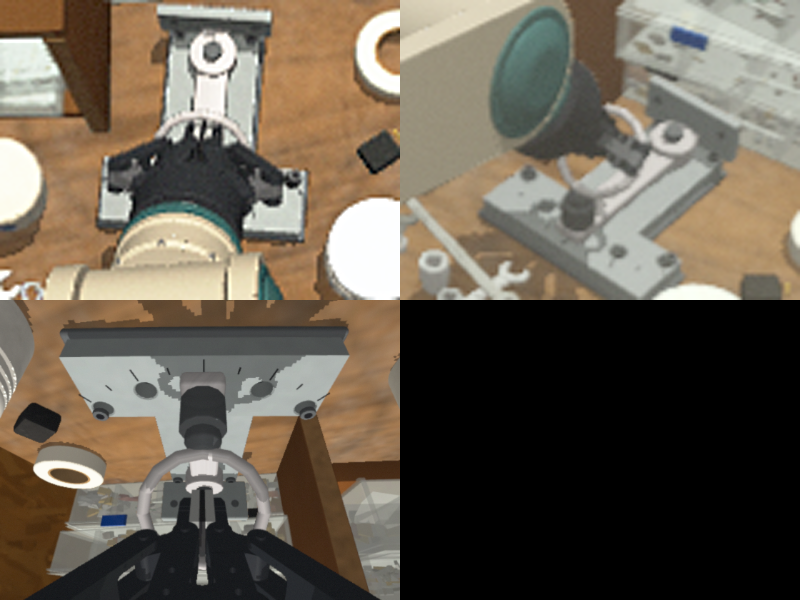

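The fingers are through the ring, and the force is about 0. I'll raise until contact.

>>> {"op": "carry_out", "data": {"motion": [{"dx": 0, "dy": -0.2, "dz": 0, "rx": 0, "ry": 0, "rz": 0, "jaw": 0}, {"dx": 0, "dy": -0.2, "dz": 0, "rx": 0, "ry": 0, "rz": 0, "jaw": 0}, {"dx": 0, "dy": 0, "dz": 0, "rx": 0, "ry": 0, "rz": 0, "jaw": 0}]}}

```text
time_s: 6.58
ee_pos: [0.7199, 0.0399, 0.0842]
tool_rot: [-1.43, 0.73, 0.625]
ft_force: [0.8, -0.4, 0.0]
opening: 0.002
```

>>> {"op": "carry_out", "data": {"motion": [{"dx": 0, "dy": -0.2, "dz": 0, "rx": 0, "ry": 0, "rz": 0, "jaw": 0}, {"dx": 0, "dy": 0, "dz": 0, "rx": 0, "ry": 0, "rz": 0, "jaw": 0}, {"dx": 0, "dy": 0, "dz": 0, "rx": 0, "ry": 0, "rz": 0, "jaw": 0}]}}

```text
time_s: 6.95
ee_pos: [0.7212, 0.0398, 0.0851]
tool_rot: [-1.43, 0.73, 0.626]
ft_force: [-0.1, -0.3, 0.0]
opening: -0.001
```

>>> {"op": "carry_out", "data": {"motion": [{"dx": 0, "dy": -0.2, "dz": 0, "rx": 0, "ry": 0, "rz": 0, "jaw": 0}, {"dx": 0, "dy": 0, "dz": 0, "rx": 0, "ry": 0, "rz": 0, "jaw": 0}, {"dx": 0, "dy": 0, "dz": 0, "rx": 0, "ry": 0, "rz": 0, "jaw": 0}]}}

```text
time_s: 7.32
ee_pos: [0.7227, 0.0397, 0.0865]
tool_rot: [-1.43, 0.73, 0.626]
ft_force: [-0.0, -0.1, -0.2]
opening: 0.003
```

>>> {"op": "carry_out", "data": {"motion": [{"dx": 0, "dy": -0.2, "dz": 0, "rx": 0, "ry": 0, "rz": 0, "jaw": 0}, {"dx": 0, "dy": 0, "dz": 0, "rx": 0, "ry": 0, "rz": 0, "jaw": 0}, {"dx": 0, "dy": 0, "dz": 0, "rx": 0, "ry": 0, "rz": 0, "jaw": 0}]}}

```text
time_s: 7.7
ee_pos: [0.7236, 0.0396, 0.0868]
tool_rot: [-1.429, 0.732, 0.627]
ft_force: [-3.3, 0.0, -0.9]
opening: 0.001
```

>>> {"op": "carry_out", "data": {"motion": [{"dx": 0, "dy": -0.2, "dz": 0, "rx": 0, "ry": 0, "rz": 0, "jaw": 0}, {"dx": 0, "dy": 0, "dz": 0, "rx": 0, "ry": 0, "rz": 0, "jaw": 0}, {"dx": 0, "dy": 0, "dz": 0, "rx": 0, "ry": 0, "rz": 0, "jaw": 0}]}}

```text
time_s: 8.07
ee_pos: [0.7241, 0.0395, 0.0867]
tool_rot: [-1.429, 0.735, 0.63]
ft_force: [-9.3, 1.1, -0.9]
opening: 0.002
```

Contact is mostly horizontal, so I'll lift straight up from here.

>>> {"op": "carry_out", "data": {"motion": [{"dx": -0.23, "dy": -0.19, "dz": 0, "rx": 0, "ry": 0, "rz": 0, "jaw": 0}, {"dx": -0.23, "dy": -0.19, "dz": 0, "rx": 0, "ry": 0, "rz": 0, "jaw": 0}, {"dx": 0, "dy": 0, "dz": 0, "rx": 0, "ry": 0, "rz": 0, "jaw": 0}, {"dx": 0, "dy": 0, "dz": 0, "rx": 0, "ry": 0, "rz": 0, "jaw": 0}]}}

```text
time_s: 8.57
ee_pos: [0.7239, 0.0395, 0.0921]
tool_rot: [-1.428, 0.735, 0.63]
ft_force: [-7.8, 0.1, -3.4]
opening: -0.003
```

```bash
python3 - <<'E'
from h import *
go([.694,.042,.095])
a=[]
for c in ['top','scene','wrist']:
    s=snapshot(c);f=s['frame']
    u,v=map(int,proj(s,[.694,.042,.095])[0])
    a.append(cv2.resize(f[v-40:v+35,u-50:u+50],(400,300),interpolation=cv2.INTER_CUBIC) if c!='wrist' else cv2.resize(f,(400,300)))
cv2.imwrite('pics/m3.png',np.vstack([np.hstack(a[:2]),np.hstack([a[2],a[2]*0])]))
E
```

```text
t 8.575 pos [0.7239 0.0395 0.0921] axes [[0.636, -0.768, 0.072], [-0.046, 0.055, 0.997], [-0.77, -0.638, -0.0]] F [-7.8  0.1 -3.4] open -0.003
shift cm [-2.13  2.12  0.03] turn [-0.07 -0.09 -0.35]
shift after turn [-2.15  2.11  0.04]
```

View pics/m3.png

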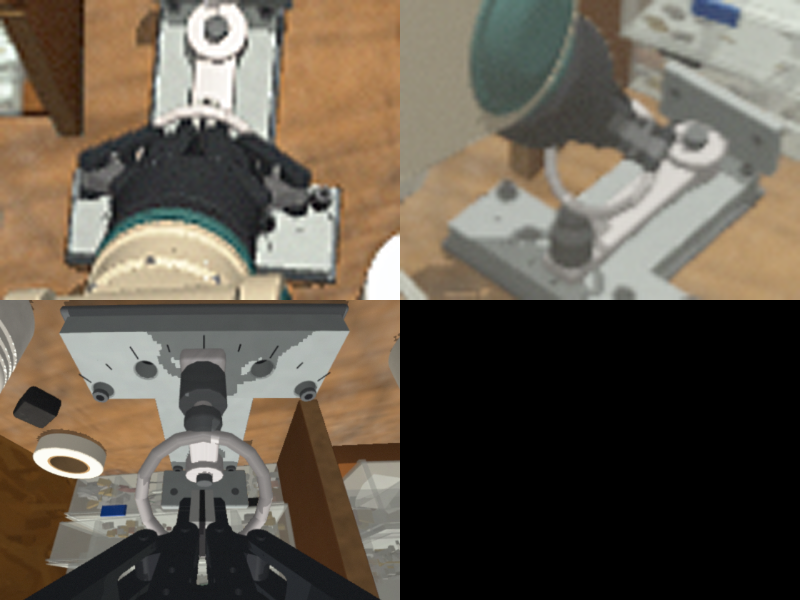

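The finger sits at the ring's top, and the pin is beginning to rise. I'll keep lifting.

>>> {"op": "carry_out", "data": {"motion": [{"dx": -0.23, "dy": -0.19, "dz": 0, "rx": 0, "ry": 0, "rz": 0, "jaw": 0}, {"dx": -0.23, "dy": -0.19, "dz": 0, "rx": 0, "ry": 0, "rz": 0, "jaw": 0}, {"dx": 0, "dy": 0, "dz": 0, "rx": 0, "ry": 0, "rz": 0, "jaw": 0}, {"dx": 0, "dy": 0, "dz": 0, "rx": 0, "ry": 0, "rz": 0, "jaw": 0}]}}

```text
time_s: 9.22
ee_pos: [0.7238, 0.0395, 0.0979]
tool_rot: [-1.428, 0.735, 0.631]
ft_force: [-6.2, 0.4, -4.8]
opening: -0.003
```

>>> {"op": "carry_out", "data": {"motion": [{"dx": -0.23, "dy": -0.19, "dz": 0, "rx": 0, "ry": 0, "rz": 0, "jaw": 0}, {"dx": -0.23, "dy": -0.19, "dz": 0, "rx": 0, "ry": 0, "rz": 0, "jaw": 0}, {"dx": 0, "dy": 0, "dz": 0, "rx": 0, "ry": 0, "rz": 0, "jaw": 0}, {"dx": 0, "dy": 0, "dz": 0, "rx": 0, "ry": 0, "rz": 0, "jaw": 0}]}}

```text
time_s: 9.72
ee_pos: [0.7237, 0.0395, 0.1038]
tool_rot: [-1.428, 0.735, 0.631]
ft_force: [-6.5, -0.2, -5.2]
opening: -0.003
```

```bash
python3 - <<'E'
from h import *
go([.694,.042,.095])
a=[]
for c in ['scene','wrist']:
    s=snapshot(c);f=s['frame']
    u,v=map(int,proj(s,[.694,.042,.095])[0])
    a.append(cv2.resize(f[v-40:v+35,u-50:u+50],(400,300),interpolation=cv2.INTER_CUBIC) if c!='wrist' else cv2.resize(f,(400,300)))
cv2.imwrite('pics/m4.png',np.hstack(a))
E
```

```text
t 9.725 pos [0.7237 0.0395 0.1038] axes [[0.636, -0.768, 0.072], [-0.046, 0.055, 0.997], [-0.77, -0.638, -0.0]] F [-6.5 -0.2 -5.2] open -0.003
shift cm [-1.23  2.86  0.03] turn [-0.08 -0.09 -0.36]
shift after turn [-1.25  2.85  0.04]
```

View pics/m4.png

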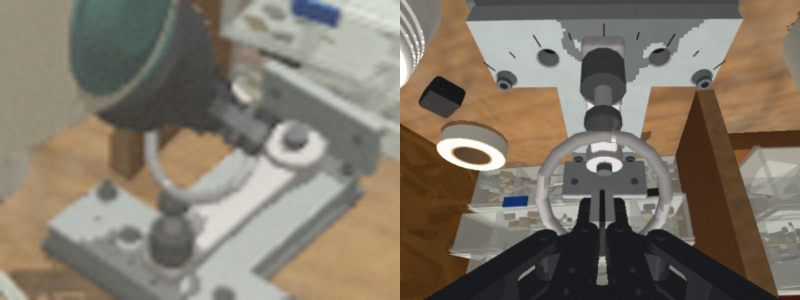

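>>> {"op": "carry_out", "data": {"motion": [{"dx": -0.27, "dy": -0.22, "dz": 0, "rx": 0, "ry": 0, "rz": 0, "jaw": 0}, {"dx": 0, "dy": 0, "dz": 0, "rx": 0, "ry": 0, "rz": 0, "jaw": 0}, {"dx": 0, "dy": 0, "dz": 0, "rx": 0, "ry": 0, "rz": 0, "jaw": 0}]}}

```text
time_s: 10.2
ee_pos: [0.7238, 0.0395, 0.1075]
tool_rot: [-1.428, 0.735, 0.63]
ft_force: [-7.2, 0.4, -5.5]
opening: -0.0
```

```bash
python3 - <<'E'
from h import *
o=get_obs();p=o['ee_pos']
for a in [-.07+.314*k/8 for k in range(0,9)]:
    # rotate TCP about pivot
    c=np.array([.789,.037]);d=p[:2]-c;b=a+.07
    q=c+np.array([[np.cos(b),-np.sin(b)],[np.sin(b),np.cos(b)]])@d
    print(round(a,3),q.round(4))
go([*q,p[2]],yaw=.244,pitch=50.4)
M=Ro.from_rotvec(o['tool_rot']); print('z-turn of 1 deg in tool', M.inv().apply([0,0,1]).round(3), o['joints'].round(2))
E
```

```text
-0.07 [0.7238 0.0395]
-0.031 [0.7237 0.0369]
0.008 [0.7238 0.0344]
0.048 [0.7239 0.0318]
0.087 [0.7242 0.0293]
0.126 [0.7245 0.0267]
0.165 [0.725  0.0242]
0.205 [0.7256 0.0217]
0.244 [0.7262 0.0192]
t 10.2 pos [0.7238 0.0395 0.1075] axes [[0.636, -0.768, 0.072], [-0.046, 0.055, 0.997], [-0.77, -0.638, -0.0]] F [-7.2  0.4 -5.5] open -0.0
shift cm [ 0.25 -0.3  -2.  ] turn [-13.94 -11.56   0.05]
shift after turn [-0.16  0.2  -2.02]
z-turn of 1 deg in tool [-0.77  -0.638 -0.   ] [ 0.03  0.26  1.56 -0.11  0.64 -1.41]
```

>>> {"op": "carry_out", "data": {"motion": [{"dx": 0, "dy": 0, "dz": -0.22, "rx": -1.55, "ry": -1.28, "rz": 0, "jaw": 0}, {"dx": 0, "dy": 0, "dz": -0.22, "rx": -1.55, "ry": -1.28, "rz": 0, "jaw": 0}, {"dx": 0, "dy": 0, "dz": -0.22, "rx": -1.55, "ry": -1.28, "rz": 0, "jaw": 0}, {"dx": 0, "dy": 0, "dz": -0.22, "rx": -1.55, "ry": -1.28, "rz": 0, "jaw": 0}, {"dx": 0, "dy": 0, "dz": 0, "rx": 0, "ry": 0, "rz": 0, "jaw": 0}]}}

```text
time_s: 10.82
ee_pos: [0.7239, 0.0306, 0.1078]
tool_rot: [-1.489, 0.638, 0.738]
ft_force: [-5.7, 1.9, -5.6]
opening: 0.001
```

>>> {"op": "carry_out", "data": {"motion": [{"dx": 0, "dy": 0, "dz": -0.22, "rx": -1.55, "ry": -1.28, "rz": 0, "jaw": 0}, {"dx": 0, "dy": 0, "dz": -0.22, "rx": -1.55, "ry": -1.28, "rz": 0, "jaw": 0}, {"dx": 0, "dy": 0, "dz": -0.22, "rx": -1.55, "ry": -1.28, "rz": 0, "jaw": 0}, {"dx": 0, "dy": 0, "dz": -0.22, "rx": -1.55, "ry": -1.28, "rz": 0, "jaw": 0}, {"dx": 0, "dy": 0, "dz": -0.2, "rx": -1.55, "ry": -1.28, "rz": 0, "jaw": 0}, {"dx": 0, "dy": 0, "dz": 0, "rx": 0, "ry": 0, "rz": 0, "jaw": 0}, {"dx": 0, "dy": 0, "dz": 0, "rx": 0, "ry": 0, "rz": 0, "jaw": 0}]}}

```text
time_s: 11.7
ee_pos: [0.7259, 0.0199, 0.1087]
tool_rot: [-1.56, 0.511, 0.87]
ft_force: [-6.2, 0.1, -6.6]
opening: 0.004
```

```bash
python3 - <<'E'
from h import *
go([.7262,.0192,.1075],yaw=.244,pitch=50.4)
a=[]
for c in ['top','wrist']:
    s=snapshot(c);f=s['frame'];cv2.imwrite(f'pics/{c}5.png',f)
    u,v=map(int,proj(s,[.73,.042,.095])[0])
    a.append(cv2.resize(f[v-38:v+37,u-50:u+50],(400,300),interpolation=cv2.INTER_CUBIC) if c!='wrist' else cv2.resize(f,(400,300)))
cv2.imwrite('pics/m5.png',np.hstack(a))
E
```

```text
t 11.7 pos [0.7259 0.0199 0.1087] axes [[0.621, -0.746, -0.241], [0.153, -0.186, 0.971], [-0.768, -0.64, -0.002]] F [-6.2  0.1 -6.6] open 0.004
shift cm [ 0.1   0.06 -0.07] turn [ 0.04 -0.11  0.18]
shift after turn [ 0.1   0.06 -0.07]
```

View pics/m5.png

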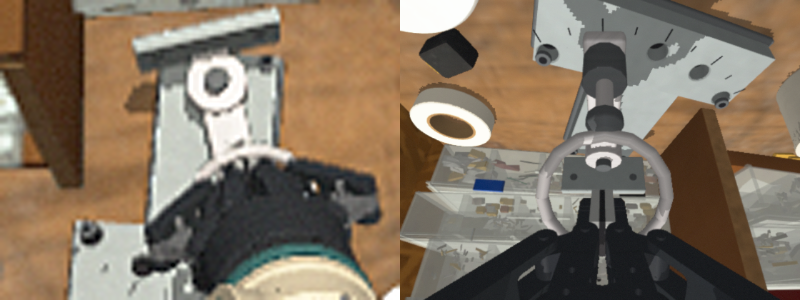

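```bash
python3 - <<'E'
from h import *
for n in ['top0','top5']:
    f=cv2.imread(f'pics/{n}.png'); s=snapshot('top')
    u,v=map(int,proj(s,[.815,.042,.066])[0])
    cv2.imwrite(f'pics/f_{n}.png',cv2.resize(f[v-18:v+19,u-25:u+25],(400,296),interpolation=cv2.INTER_CUBIC));print(u-25,v-18)
cv2.imwrite('pics/m6.png',np.hstack([cv2.imread('pics/f_top0.png'),cv2.imread('pics/f_top5.png')]))
w=cv2.imread('pics/wrist5.png');s=snapshot('wrist')
P=np.array([.789,.037,.05]);print('wrist pivot pred',proj(s,[P,[.789,.037,.036]]).round(1))
for b in (.26,.314,.36):
    a=-.07+b; q=P[:2]-.120*np.array([np.cos(a),np.sin(a)]);r=P[:2]-.096*np.array([np.cos(a),np.sin(a)])
    print(b,'pin@.04,.06,ringc',proj(s,[[*q,.04],[*q,.06],[*r,.115]]).round(1).tolist())
E
```

```text
227 106
227 106
wrist pivot pred [[285.7 234.4]
 [285.6 217.5]]
0.26 pin@.04,.06,ringc [[302.2, 87.7], [303.5, 120.7], [301.0, 270.8]]
0.314 pin@.04,.06,ringc [[287.3, 87.4], [287.5, 120.4], [287.5, 270.6]]
0.36 pin@.04,.06,ringc [[274.7, 87.6], [273.9, 120.6], [275.9, 270.7]]
```

View pics/m6.png

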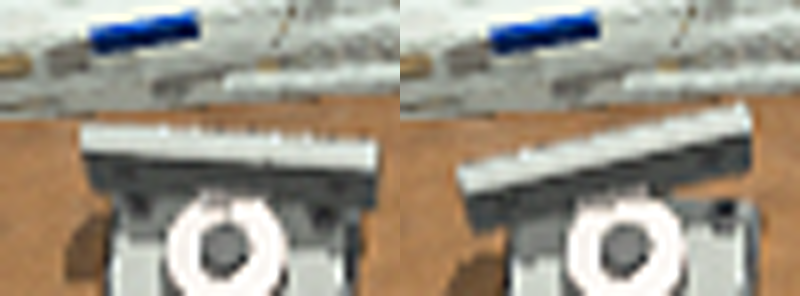

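```bash
python3 - <<'E'
from h import *
s=snapshot('top')
def ang(a,b,z=.066):
    A,B=[ray(s,(227+u/8-.44,106+v/8-.44),z) for u,v in (a,b)]
    print(A.round(4),B.round(4));d=A-B;return np.arctan2(-d[0],d[1])
i=ang((80,127),(378,143));f=ang((58,172),(345,107));i2=ang((84,153),(378,168));f2=ang((66,193),(350,130));print(i,f,f-i,i2,f2,f2-i2)
E
```

```text
[0.8211 0.0806 0.066 ] [ 0.8172 -0.009   0.066 ]
[0.8069 0.0869 0.066 ] [0.8284 0.001  0.066 ]
[0.813  0.0792 0.066 ] [ 0.8093 -0.0091  0.066 ]
[0.8004 0.0843 0.066 ] [ 8.211e-01 -6.000e-04  6.600e-02]
-0.04422041725045606 0.24497743111316186 0.28919784836361795 -0.041290111143144466 0.24009929883324213 0.2813894099763866
```

The fence edge gives a swing of 0.28–0.29 rad, and the plate features put it nearer 0.31. I'll nudge about 0.8° further, then lower and watch the force.

>>> {"op": "carry_out", "data": {"motion": [{"dx": 0, "dy": 0, "dz": -0.12, "rx": -0.6, "ry": -0.5, "rz": 0, "jaw": 0}, {"dx": 0, "dy": 0, "dz": 0, "rx": 0, "ry": 0, "rz": 0, "jaw": 0}, {"dx": 0.23, "dy": 0.19, "dz": 0, "rx": 0, "ry": 0, "rz": 0, "jaw": 0}, {"dx": 0.23, "dy": 0.19, "dz": 0, "rx": 0, "ry": 0, "rz": 0, "jaw": 0}, {"dx": 0, "dy": 0, "dz": 0, "rx": 0, "ry": 0, "rz": 0, "jaw": 0}, {"dx": 0, "dy": 0, "dz": 0, "rx": 0, "ry": 0, "rz": 0, "jaw": 0}]}}

```text
time_s: 12.75
ee_pos: [0.7262, 0.019, 0.1028]
tool_rot: [-1.565, 0.501, 0.881]
ft_force: [-6.3, 0.1, -6.3]
opening: 0.001
```

>>> {"op": "carry_out", "data": {"motion": [{"dx": 0.23, "dy": 0.19, "dz": 0, "rx": 0, "ry": 0, "rz": 0, "jaw": 0}, {"dx": 0, "dy": 0, "dz": 0, "rx": 0, "ry": 0, "rz": 0, "jaw": 0}, {"dx": 0, "dy": 0, "dz": 0, "rx": 0, "ry": 0, "rz": 0, "jaw": 0}]}}

```text
time_s: 13.12
ee_pos: [0.7262, 0.019, 0.0999]
tool_rot: [-1.565, 0.501, 0.881]
ft_force: [-7.0, -0.9, -4.7]
opening: -0.002
```

>>> {"op": "carry_out", "data": {"motion": [{"dx": 0.23, "dy": 0.19, "dz": 0, "rx": 0, "ry": 0, "rz": 0, "jaw": 0}, {"dx": 0.23, "dy": 0.19, "dz": 0, "rx": 0, "ry": 0, "rz": 0, "jaw": 0}, {"dx": 0, "dy": 0, "dz": 0, "rx": 0, "ry": 0, "rz": 0, "jaw": 0}, {"dx": 0, "dy": 0, "dz": 0, "rx": 0, "ry": 0, "rz": 0, "jaw": 0}]}}

```text
time_s: 13.62
ee_pos: [0.7263, 0.019, 0.0941]
tool_rot: [-1.565, 0.5, 0.881]
ft_force: [-7.5, -0.4, -4.6]
opening: -0.005
```

>>> {"op": "carry_out", "data": {"motion": [{"dx": 0.23, "dy": 0.19, "dz": 0, "rx": 0, "ry": 0, "rz": 0, "jaw": 0}, {"dx": 0.23, "dy": 0.19, "dz": 0, "rx": 0, "ry": 0, "rz": 0, "jaw": 0}, {"dx": 0, "dy": 0, "dz": 0, "rx": 0, "ry": 0, "rz": 0, "jaw": 0}, {"dx": 0, "dy": 0, "dz": 0, "rx": 0, "ry": 0, "rz": 0, "jaw": 0}]}}

```text
time_s: 14.12
ee_pos: [0.7264, 0.0189, 0.0883]
tool_rot: [-1.566, 0.5, 0.881]
ft_force: [-9.4, 0.0, -3.4]
opening: 0.002
```

>>> {"op": "carry_out", "data": {"motion": [{"dx": 0, "dy": 0.4, "dz": 0, "rx": 0, "ry": 0, "rz": 0, "jaw": 0}, {"dx": 0, "dy": 0.4, "dz": 0, "rx": 0, "ry": 0, "rz": 0, "jaw": 0}, {"dx": 0, "dy": 0.4, "dz": 0, "rx": 0, "ry": 0, "rz": 0, "jaw": 0}, {"dx": 0, "dy": 0, "dz": 0, "rx": 0, "ry": 0, "rz": 0, "jaw": 0}, {"dx": 0, "dy": 0, "dz": 0, "rx": 0, "ry": 0, "rz": 0, "jaw": 0}]}}

```text
time_s: 14.75
ee_pos: [0.7187, 0.0163, 0.0823]
tool_rot: [-1.567, 0.498, 0.877]
ft_force: [-0.2, 0.1, 0.4]
opening: 0.001
```

```bash
python3 - <<'E'
from h import *
go([.696,.014,.095],yaw=.257,pitch=50.4)
a=[]
for c in ['scene','wrist']:
    s=snapshot(c);f=s['frame'];cv2.imwrite(f'pics/{c}7.png',f)
    u,v=map(int,proj(s,[.694,.02,.08])[0])
    a.append(cv2.resize(f[v-38:v+37,u-50:u+50],(400,300),interpolation=cv2.INTER_CUBIC) if c!='wrist' else cv2.resize(f,(400,300)))
cv2.imwrite('pics/m7.png',np.hstack(a))
E
```

```text
t 14.75 pos [0.7187 0.0163 0.0823] axes [[0.623, -0.74, -0.254], [0.162, -0.197, 0.967], [-0.766, -0.643, -0.003]] F [-0.2  0.1  0.4] open 0.001
shift cm [-2.42  0.91  0.35] turn [ 0.11 -0.11  0.43]
shift after turn [-2.42  0.93  0.35]
```

View pics/m7.png

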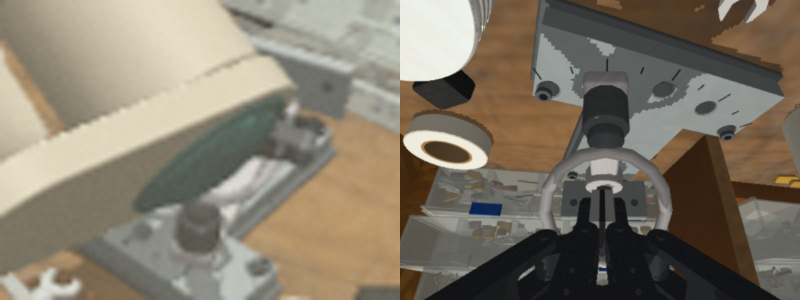

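The force is zero, and the collars sit together again as they did when the pin was home. I'll centre the finger in the ring and back out along its own line.

>>> {"op": "carry_out", "data": {"motion": [{"dx": 0, "dy": 0.4, "dz": 0.1, "rx": 0, "ry": 0, "rz": 0, "jaw": 0}, {"dx": 0, "dy": 0.4, "dz": 0, "rx": 0, "ry": 0, "rz": 0, "jaw": 0}, {"dx": -1.5, "dy": 0, "dz": 0, "rx": 0, "ry": 0, "rz": 0, "jaw": 0}, {"dx": -1.5, "dy": 0, "dz": 0, "rx": 0, "ry": 0, "rz": 0, "jaw": 0}, {"dx": -2, "dy": 0, "dz": 0, "rx": 0, "ry": 0, "rz": 0, "jaw": 0}, {"dx": -3, "dy": 0, "dz": 0, "rx": 0, "ry": 0, "rz": 0, "jaw": 0}, {"dx": -4, "dy": 0, "dz": 0, "rx": 0, "ry": 0, "rz": 0, "jaw": 0}, {"dx": -4, "dy": 0, "dz": 0, "rx": 0, "ry": 0, "rz": 0, "jaw": 0}, {"dx": 0, "dy": 0, "dz": 0, "rx": 0, "ry": 0, "rz": 0, "jaw": 0}]}}

```text
time_s: 15.98
ee_pos: [0.613, -0.0107, 0.2028]
tool_rot: [-1.569, 0.495, 0.873]
ft_force: [-0.4, 0.1, 0.6]
opening: 0.003
```

```bash
python3 - <<'E'
from h import *
o=get_obs();print(o['time_s'],o['ee_pos'],o['ft_force'])
a=[]
for c in ['scene','top']:
    s=snapshot(c);f=s['frame'];print(c,{n:[np.round(d['centre'],3).tolist() for d in search_frame(c,n)][:2] for n in ['piston','soap_tub','grease_tin','ring']})
    cv2.imwrite(f'pics/{c}8.png',f)
    u,v=map(int,proj(s,[.71,.02,.06])[0])
    a.append(cv2.resize(f[v-45:v+45,u-60:u+60],(400,300),interpolation=cv2.INTER_CUBIC))
cv2.imwrite('pics/m8.png',np.hstack(a))
E
```

```text
15.975 [ 0.61300782 -0.01067868  0.20277367] [-0.39326644  0.11872424  0.56413629]
scene {'piston': [[0.613, -0.1, 0.052], [0.373, -0.07, 0.05]], 'soap_tub': [], 'grease_tin': [[0.43, -0.176, 0.044]], 'ring': [[0.676, -0.002, 0.08]]}
top {'piston': [[0.636, -0.096, 0.052], [0.346, -0.062, 0.052]], 'soap_tub': [[0.673, 0.2, 0.06]], 'grease_tin': [], 'ring': [[0.689, 0.008, 0.098]]}
```

View pics/m8.png

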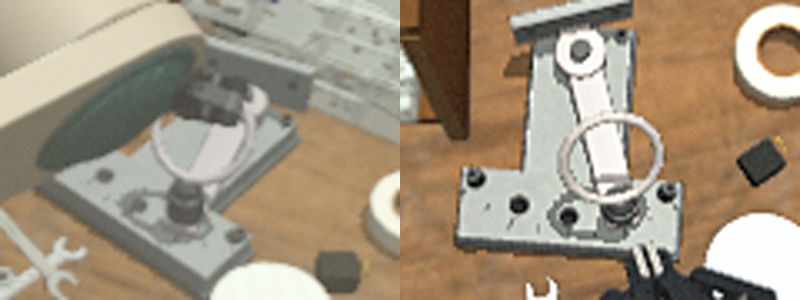

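```bash
python3 -c "
from cell import *
print(job_done())"
```

```text
the job is handed in; nothing more can be done
None
```

I lifted the index pin, swung the gauge arm one hole towards the piston (the plate's −y side), and let the pin drop into that hole. I handed the job in at about 16 s of the 54 s allowed. No verdict came back.

**How it was done:** the shut fingers went through the ring and lifted it by its top from inside, without gripping it. The pin came up about 20 mm. The measured wrist force peaked at about 10 N, and the hand is now clear of everything, reading about 0 N.

**Pin home:** the pin stayed on the finger down to about the height where I first touched the ring, well below the 14 mm at which it would rest on the plate. In the last picture the middle hole is open and the pin stands in the next hole on the piston's side.

**Arm angle:** the two measurements disagreed a little. The fence edges gave a swing of 0.28–0.29 rad and the plate features gave about 0.32, against 0.314 needed. I turned 0.8° further before lowering, and the pin went in.

**Other objects:** the last position readings for the piston, tub and tin agreed with the first within the detector's scatter of about 12 mm. Each camera missed one of the three: the tub in the scene view, the tin in the top view. I saw no sign of any contact with them.

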